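Roll a lens cell up to its measuring seat and close the keeper

TASK

Gently push the brass-ringed lens cell up the sloped track with a fingertip, keeping it under control so that it never runs loose, until it has gone over the upper ridge and sits in its seat at the end stop. Then push the orange keeper arm fully shut across the track behind it so that the cell cannot roll back. Do not lift the cell out of the track, and leave the other things on the table where they are.

Things in the scene. Friction and masses are not known exactly. Their poses are not given: they have to be found in the camera images.
- lens_cell: Black disc-shaped lens mount, 56 mm diameter, 30 mm wide, 0.17 to 0.35 kg, brass band round its rim, a lens in each flat face. Stands on its rim in the track, round axis (its y) across the track; x and z turn as it rolls. Origin: its centre. Starts resting on the lower ridge, centre at track x = 42 mm.
- track: Fixed sloped aluminium gutter, 240 mm long, inside 34 mm wide, outside 44 mm; walls 12 mm above its floor. Origin: on the floor at the open lower end, centre line, 34 mm above the table. x: uphill along the floor (8 degrees above level); y: left looking uphill; z: square to the floor. Stands on a 270 x 130 x 12 mm base plate. A fingertip fits behind the cell from the lower end.
- seat (a point): Fixed point: centre of the seated cell, touching the end stop, at track (197, 0, 28) mm; the cell may rest 2 mm downhill of it. The stop's face is at x = 225 mm, 50 mm high.
- ridge (a point): Fixed point on top of the upper steel cross ridge, track (183, 0, 2.5) mm. A like ridge lies at x = 30 mm. Both are polished, 2.5 mm high. Pushing the cell along takes 1 to 7 N, over the ridge up to 10 N. Between the ridges the cell rolls back down when let go; between upper ridge and stop it stays.
- keeper (a joint): Angle of the orange keeper arm about an axis square to the track floor, rad: 0 = fully shut (straight across the track behind the seated cell, hard stop), 1.57 = points downhill beside the track, 2.1 = open limit. Starts at 1.45 to 1.95. Its tip swings downhill as it opens (counter-clockwise from above). Stays where it is left; under 1 N at the tip moves it.
- pivot (a point): Fixed keeper hinge axis at the arm's mid-height, track (161, -50, 37) mm, with an 18 mm brass hub. The arm reaches 80 mm from it, is 8 mm thick and 14 mm high (track z 30 to 44 mm) and runs in track direction (x, y) = (-sin q, cos q), q being the keeper angle.
- keeper_tip (a point): Middle of the free end of the keeper arm, 80 mm from the hinge axis.
- eyepiece: Bystander: black eyepiece, 42 mm wide, 60 mm high, standing near the track; origin under its centre
- thumbscrew: Bystander: brass thumbscrew standing on its 28 mm head, 34 mm high, near the track; origin under its centre
- spare_cell: Bystander: spare lens cell with a blue band, lying flat, 56 mm wide, 31 mm high; origin under its centre
- driver: Bystander: screwdriver 170 mm long, lying; origin under its middle
- v_block: Bystander: steel V-block 60 x 50 x 42 mm; origin under its centre
- cleaner: Bystander: white bottle 48 mm wide, 110 mm high; origin under its centre
- screw_tray: Bystander: grey tray 90 x 120 x 25 mm; origin under its centre
There are look-alikes about, which are no part of the job. Leave any purple or red look-alike of the lens_cell alone.

How it is judged (in metres and radians):
On the way, in this order (a step that is already met when the one before it is completed fails the run):
1. the lens cell is past the upper ridge, in its seat at the end stop (x of lens_cell in the frame of track between 0.1925 and 0.2 m and y of lens_cell in the frame of track between -0.005 and 0.005 m and z of lens_cell in the frame of track between 0.025 and 0.031 m and linear speed of lens_cell below 0.03 m/s), for 0.2 s.
2. the keeper arm is shut behind it (value of joint keeper below 0.12 rad), for 0.2 s.
At the end, for the whole second after the job is handed in: The lens cell rests on the track floor between the upper ridge and the end stop (centre no more than 4.5 mm downhill of the seat point and within 5 mm of the centre line), and the keeper arm is shut to within 0.12 rad; both at rest (x of lens_cell in the frame of track between 0.1925 and 0.2 m and y of lens_cell in the frame of track between -0.005 and 0.005 m and z of lens_cell in the frame of track between 0.025 and 0.031 m and linear speed of lens_cell below 0.02 m/s and value of joint keeper below 0.12 rad and velocity of joint keeper between -0.05 and 0.05 rad/s); the robot touches nothing.
It fails at once if the lens cell is lifted out of the track (centre more than 40 mm above the track floor) (z of lens_cell in the frame of track above 0.04 m).
It fails at once if the lens cell runs loose (faster than 0.4 m/s) (linear speed of lens_cell above 0.4 m/s).
It fails at once if a bystander is moved more than 25 mm (distance of any of eyepiece, thumbscrew, spare_cell, driver, v_block, cleaner, screw_tray from where it was at the start of the episode above 0.025 m).
It also fails if it takes over 56 s, if anything falls off the work surface, if the arm or the gripper's body presses on something with over 40 N, if the wrist force passes 120 N, or if a joint passes its speed limit or range.

ROBOT

A 6-joint arm with a two-finger parallel gripper is mounted at the origin on the work surface. World frame = base frame: x ahead of the robot, y to its left, z up, the work surface at z = 0. Lengths are in m, angles in degrees, forces in N, time in s.
With the tool pointing down it reaches from about 0.25 to 0.775 m from the base axis. Payload 4 kg.
Tool frame: the origin (TCP) lies on the centre line of the jaws, within the pads' length; the fingertips stand 19 mm ahead of it and the grasp point (between the pads) is the TCP (ctrl.tip_extent is the distance from the TCP to the fingertips, in m); z points along the fingers, y is the direction in which the jaws open and shut (so a half turn about z gives the same grasp; the last joint's range is limited). The gripper opens to 94 mm and grips with 3 to 60 N. Pads are 16 mm wide; open, the fingers measure 119 mm over their backs; the gripper's body (75 mm by 177 mm) begins 78 mm behind the grasp point.
Start: joints at [-82.053, 4.996, 78.535, -0, 96.463, -5.907], TCP at [0.132, -0.534, 0.225] pointing down, gripper open.
Joint ranges: [-177.83, 177.83], [-43.37, 116.18], [15.69, 146.23], [-61.86, 241.86], [9.47, 152.12], [-147.06, 147.06]. Speed limits (degrees/s): [159.86, 159.86, 180, 180, 180, 180].

INTERFACE

Orientations are given as a 3x3 rotation matrix whose columns are the frame's x, y, z axes.
In Python, from cell import monitor, imaging, workorder, nets, ctrl gives the robot as it stands.
- The arm moves only by the tool send_rows, never from a script. Its argument "motion" is a list of rows, each a list of 7 numbers: the opening, from 0 (shut) to 1 (fully open), then the shift along the tool's x, y, z in m, then the turn, a rotation vector about the tool's x, y, z in degrees. A call has 1 to 5 rows; each row is the pose to reach, as a shift and turn from the pose measured when the call began, along the tool's axes at that moment; what a row does not reach only later rows make up. A row lasts 1/10 s, in which the tool goes at most 50 mm and 8.59 degrees, less where a joint would pass 70% of its speed; a pose out of reach is approached as far as the arm can. A call with a gripper value outside its range is refused whole. The fingers move at their own pace and stop on an object; "squeeze" is the grip in N (left out, the last holds). Time passes only in rows, so rows that repeat a pose let the fingers close. It gives the time, the measured TCP pose, the force and the opening at its end, in the units of the state.
- monitor.get_state(): the state, without advancing time (a new reading comes with each control period).
- imaging.snapshot(name): name is "scene" or "top" or "wrist"; returns (picture, depth): 384x512x3 uint8, red, green, blue; 384x512 float32, m along the optical axis (not along the pixel's ray), 0 where there is no reading.
- imaging.camera_params(name): a dict with "intrinsics" (3x3 intrinsics, pixels), "k1" (the pictures are not rectified: a ray, as slopes to the right and down, at radius r is drawn at 1 + k1 r^2 times it, then the intrinsics apply), "rvec" (rotation vector, rad) and "tvec" (3), from world to camera coordinates, as OpenCV has them; the wrist camera has in their place "hand_eye" (4x4, takes a point from camera to tool coordinates, whose origin is the TCP and whose axes are the flange's). Camera axes: x right, y down, z forward; pixel columns grow to the right and rows downward; lengths in m; the calibration is good to about 2 mm. A picture is of the moment at which its call begins: read the wrist's pose just before it. camera_params takes no time and is no camera call.
- workorder.close_job(): hands the job in, once; it reports no verdict.
Trained networks look in the newest picture that a camera, given by its name, has taken for a name from the list of things; names that differ only in an ending like _2 or _b are one class to them, and where a whole thing is asked for, a point or a joint stands for the part that bears it (a point fixed in the world has none). Each returns a list of dicts, best first, with "p" (0 to 1); they miss things now and then, are a little off and sometimes report something else, mostly with a low value. They report only what shows in the picture. A call takes as long as a camera call. They do not tell look-alikes from the thing itself.
- nets.boxes_of(camera, query): "point" ([column, row] as shares, 0 to 1, of the picture: columns of its width, rows of its height, amid what is visible of it).
- nets.trace(camera, query): "mask" (384x512 bool, what is visible of it) and "point" ([column, row] as shares, 0 to 1, of the picture: columns of its width, rows of its height, amid what is visible of it).
The state is a dict: "t": time; "joints": joint angles; "qd": joint speeds; "joint_efforts": joint torques, N m; "tcp_pos": TCP position; "tcp_rot": TCP orientation; "wrist_force": force on the tool from outside, world axes, zero at the start; "torque": the same for the moment, N m; "opening": finger opening in m.
Only numpy, scipy, OpenCV 4.12 (cv2) and the standard library are available. Lean on these libraries where they do the work, as an engineer would, in place of code of your own. Each camera call takes 0.05 s, during which the arm holds its last target. There are 200 camera calls.

## Working session

There is one attempt and no reset: what is moved stays moved. The work goes in short steps, Python scripts to look and compute and a tool call to move; the robot and the scene stay as the last step left them, time stands still between calls to the robot, and variables do not carry over. Pictures are saved under pics/ and viewed, about 8 in all and at most 12, crops included, and the job is handed in when it is done.

Besides the shell and the picture viewer there is one more tool, called after "Request:" as name(argument=value, ...) on one line, values as JSON. send_rows: Moves the arm, as the interface text tells. Its arguments: {"type":"object","properties":{"motion":{"type":"array"},"squeeze":{"type":"number"}},"required":["motion"]}

```bash
ls; mkdir -p pics; cat > h.py <<'E'
import numpy as np, cv2
from cell import monitor, imaging, workorder, nets, ctrl
def save(n,im): cv2.imwrite('pics/'+n+'.png',cv2.cvtColor(im,cv2.COLOR_RGB2BGR))
def cam(name):
    p=imaging.camera_params(name); K=np.array(p['intrinsics'],float); d=np.array([p['k1'],0,0,0,0.])
    if 'hand_eye' in p:
        s=monitor.get_state(); T=np.eye(4); T[:3,:3]=s['tcp_rot']; T[:3,3]=s['tcp_pos']; T=T@np.array(p['hand_eye'])
    else:
        T=np.eye(4); T[:3,:3]=cv2.Rodrigues(np.array(p['rvec'],float))[0]; T[:3,3]=np.ravel(p['tvec']); T=np.linalg.inv(T)
    return K,d,T   # T camera->world
def ray(c,px):
    K,d,T=c; u=cv2.undistortPoints(np.array(px,float).reshape(-1,1,2),K,d).reshape(-1,2)
    return np.c_[u,np.ones(len(u))]
def world(c,px,z):  # depth
    T=c[2]; return (ray(c,px)*np.ravel(z)[:,None])@T[:3,:3].T+T[:3,3]
def onplane(c,px,h):
    T=c[2]; r=ray(c,px)@T[:3,:3].T; return T[:3,3]+r*((h-T[2,3])/r[:,2])[:,None]
def proj(c,P):
    K,d,T=c; Ti=np.linalg.inv(T); return cv2.projectPoints(np.array(P,float).reshape(-1,3),cv2.Rodrigues(Ti[:3,:3])[0],Ti[:3,3],K,d)[0].reshape(-1,2)
E
python3 - <<'E'
from h import *
s=monitor.get_state(); print(s); print(ctrl.tip_extent)
ims=[]
for n in ('top','scene'):
    c=cam(n); im,dp=imaging.snapshot(n); np.savez(n,im=im,dp=dp); save(n,cv2.resize(im,(768,576)))
    print(n,c[2].round(3).tolist(),c[0].tolist())
    for q in ('lens_cell','track','keeper'):
        for r in nets.trace(n,q)[:4]:
            m=r['mask']&(dp>0); v,u=np.nonzero(m)
            if len(u)<5: continue
            P=world(c,np.c_[u,v],dp[v,u]); print(n,q,round(r['p'],2),np.multiply(r['point'],[512,384]).round(),len(u),np.median(P,0).round(3),P.min(0).round(3),P.max(0).round(3))
E
```

```text
pics
{'t': 0.0, 'joints': array([-8.20547329e+01,  5.03708175e+00,  7.86200151e+01,  6.44768301e-04,
        9.64626791e+01, -5.90919937e+00]), 'qd': array([-0.03613543,  0.03230724,  0.0184126 , -0.01629469,  0.00725248,
        0.06034035]), 'joint_efforts': array([-1.34935173e-03, -3.40190721e+01, -3.02427042e+01,  7.15748733e-02,
        3.33115587e-02, -1.84950677e-04]), 'tcp_pos': array([ 0.13161454, -0.53352363,  0.22336534]), 'tcp_rot': array([[ 9.70906818e-01,  2.39457458e-01, -2.77886859e-04],
       [ 2.39457512e-01, -9.70904633e-01,  2.07196124e-03],
       [ 2.26344934e-04, -2.07822339e-03, -9.99997815e-01]]), 'wrist_force': array([ 0.09191293, -0.70791197,  0.26628139]), 'torque': array([-0.01060487,  0.00606046, -0.01655462]), 'opening': 0.09398402925312625}
0.019
top [[-0.001, -0.986, 0.167, 0.327], [-1.0, 0.002, 0.002, 0.007], [-0.003, -0.167, -0.986, 1.121], [0.0, 0.0, 0.0, 1.0]] [[377.8304151230388, 0.0, 251.5233222483179], [0.0, 377.8304151230388, 189.09761832381852], [0.0, 0.0, 1.0]]
top lens_cell 0.72 [321. 176.] 207 [ 0.555 -0.203  0.05 ] [ 0.532 -0.219  0.011]
[... 273 characters left out ...]
036 0.06 ] [ 0.438 -0.105  0.009] [0.538 0.13  0.119]
scene [[-0.863, 0.422, -0.279, 0.785], [0.506, 0.724, -0.47, 0.454], [0.004, -0.546, -0.838, 0.919], [0.0, 0.0, 0.0, 1.0]] [[377.6665814824611, 0.0, 251.8657616307967], [0.0, 377.6665814824611, 195.54602376340458], [0.0, 0.0, 1.0]]
scene lens_cell 0.89 [244. 181.] 292 [ 0.505 -0.067  0.086] [ 0.48  -0.1    0.046] [ 0.519 -0.046  0.1  ]
scene lens_cell 0.62 [203. 166.] 309 [ 0.567 -0.196  0.045] [ 0.537 -0.223  0.004] [ 0.592 -0.189  0.059]
scene lens_cell 0.53 [278. 145.] 266 [ 0.322 -0.168  0.043] [ 0.269 -0.225 -0.001] [ 0.345 -0.158  0.06 ]
scene keeper 0.68 [250. 208.] 139 [0.533 0.02  0.095] [ 0.52  -0.027  0.081] [0.543 0.056 0.108]
```

View pics/top.png

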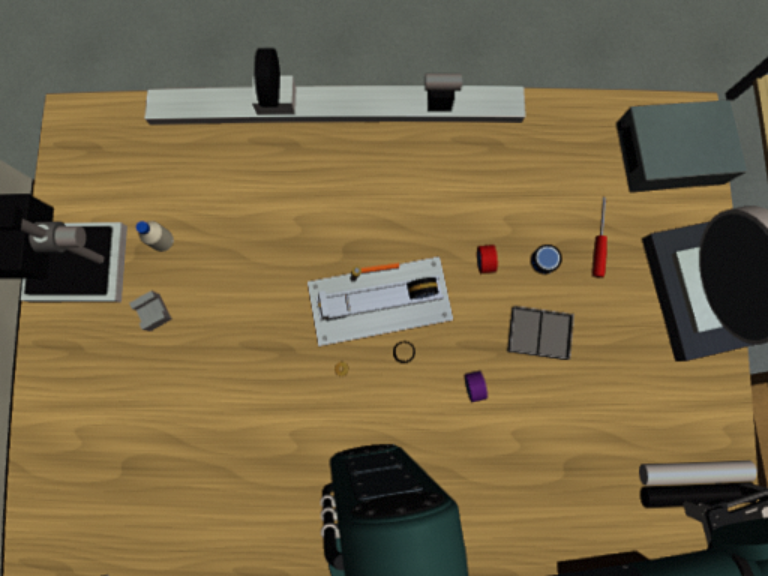

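View pics/scene.png

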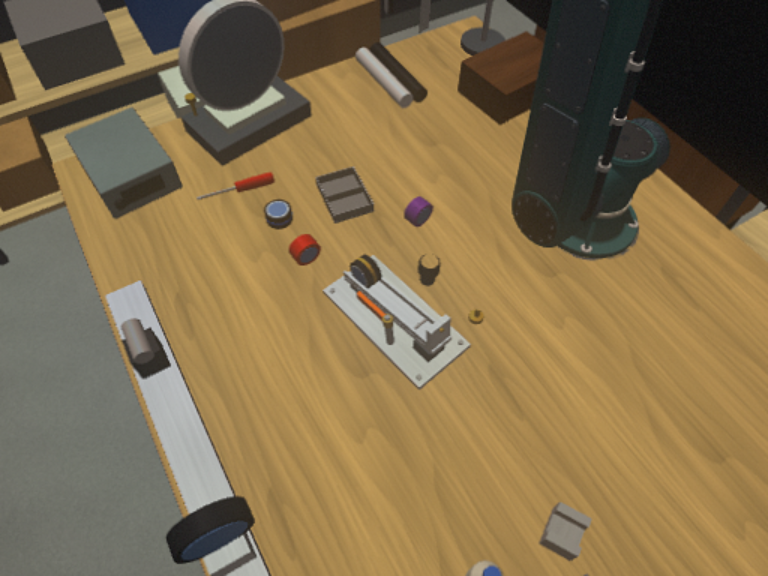

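The real lens cell is the brass-banded one in the gutter, at (424,288) in the top picture. The look-alikes are red at (487,259) and purple at (477,386). The stop is at the left (325,305), so uphill is about world +y. The keeper is at (380,268), on the far side. Next I fit the track pose.

```bash
cat >> h.py <<'E'
def Rtrack(yaw):
    a=np.radians(8); x=np.array([np.cos(yaw)*np.cos(a),np.sin(yaw)*np.cos(a),np.sin(a)]); y=np.array([-np.sin(yaw),np.cos(yaw),0])
    return np.c_[x,y,np.cross(x,y)]
E
python3 - <<'E'
from h import *
c=cam('top')
C=onplane(c,np.array([[308,281],[440,258],[452,320],[318,344]])*512/768,0.012)
print(C.round(4).tolist())
d=(C[0]-C[1])+(C[3]-C[2]); yaw=np.arctan2(d[1],d[0]); print('yaw',np.degrees(yaw),[np.linalg.norm(C[i]-C[i-1]).round(3) for i in range(4)],C.mean(0))
R=Rtrack(yaw)
cell=np.array([.496,-.072]); # cell centre xy rough -> origin
o=np.array([*cell,0.034])-R@[.042,0,.028]; o[2]=.034; print('o',o)
for n in('top','scene'):
    c=cam(n);z=np.load(n+'.npz');dp=z['dp'];v,u=np.nonzero(dp>0)
    P=(world(c,np.c_[u,v],dp[v,u])-o)@R
    rgb=z['im'][v,u].astype(int)
    k=(rgb[:,0]>150)&(rgb[:,2]<70)&(rgb[:,1]<130)&(P[:,0]>0)&(P[:,0]<.2)&(abs(P[:,1])<.12)
    print(n,'orange',k.sum(),P[k].min(0).round(3),P[k].max(0).round(3))
    a=P[k][:,:2]; 
    if len(a)>5: w=np.linalg.svd(a-a.mean(0))[2][0]; print(a.mean(0),w)
    k=(P[:,2]>.025)&(P[:,0]>-.02)&(P[:,0]<.1)&(abs(P[:,1])<.03); print('cell',np.percentile(P[k],[2,50,98],axis=0).round(3).tolist())
    k=(P[:,2]>.025)&(P[:,0]>.19)&(P[:,0]<.26)&(abs(P[:,1])<.04); print('stop',np.percentile(P[k],[2,50,98],axis=0).round(3).tolist())
    k=(abs(P[:,2]-.035)<.03)&(P[:,0]>.145)&(P[:,0]<.18)&(P[:,1]<-.035)&(P[:,1]>-.07); print('hub',np.percentile(P[k],[2,50,98],axis=0).round(3).tolist())
    k=(abs(P[:,2]-.012)<.006)&(P[:,0]>.08)&(P[:,0]<.2)&(abs(P[:,1])<.04); print('walls',np.percentile(P[k],[2,50,98],axis=0).round(3).tolist())
E
```

```text
[[0.5205, 0.1474, 0.012], [0.5668, -0.1161, 0.012], [0.4422, -0.1373, 0.012], [0.3955, 0.1255, 0.012]]
yaw 100.02276712177509 [np.float64(0.127), np.float64(0.268), np.float64(0.126), np.float64(0.267)] [0.48121664 0.00483907 0.012     ]
o [ 0.50256032 -0.10911915  0.034     ]
top orange 131 [ 0.002 -0.12  -0.063] [0.192 0.12  0.048]
[ 0.10974328 -0.02376415] [0.28332515 0.95902391]
cell [[0.016, -0.014, 0.03], [0.045, 0.002, 0.051], [0.067, 0.016, 0.058]]
stop [[0.222, -0.019, 0.031], [0.229, 0.004, 0.049], [0.237, 0.025, 0.053]]
hub [[0.146, -0.055, 0.014], [0.159, -0.046, 0.044], [0.168, -0.04, 0.051]]
walls [[0.082, -0.02, 0.007], [0.141, -0.014, 0.012], [0.198, 0.024, 0.016]]
scene orange 82 [ 0.03  -0.054 -0.053] [0.2   0.118 0.057]
[ 0.10813978 -0.03496321] [0.68945691 0.7243267 ]
cell [[0.017, -0.019, 0.026], [0.049, -0.008, 0.048], [0.065, 0.012, 0.059]]
stop [[0.221, -0.022, 0.026], [0.23, -0.002, 0.049], [0.235, 0.022, 0.054]]
hub [[0.146, -0.059, 0.007], [0.16, -0.053, 0.04], [0.165, -0.044, 0.051]]
walls [[0.083, -0.023, 0.006], [0.143, 0.015, 0.012], [0.196, 0.021, 0.016]]
```

```bash
cat >> h.py <<'E'
from scipy.spatial.transform import Rotation as Ro
O=np.array([.5026,-.1091,.034]); YAW=np.radians(100.0); RT=Rtrack(YAW)
def goal(p_mm,tw=0):   # TCP target in track mm; prints tool shift (m) and rotvec (deg)
    s=monitor.get_state(); R=np.array(s['tcp_rot']); p=np.array(s['tcp_pos'])
    G=RT@np.diag([1,-1,-1])@Ro.from_euler('z',tw,degrees=True).as_matrix()
    print('t',round(s['t'],2),'at track mm',((p-O)@RT*1e3).round(1),'F track',(np.array(s['wrist_force'])@RT).round(1))
    print('shift',(R.T@(O+RT@np.array(p_mm)/1e3-p)).round(4),'rot',np.degrees(Ro.from_matrix(R.T@G).as_rotvec()).round(2),'j',np.array(s['joints']).round(0))
E
python3 -c "
from h import *
print(np.array(imaging.camera_params('wrist')['hand_eye']).round(3).tolist(),imaging.camera_params('wrist')['intrinsics'][0][0]); goal([-25,0,170])"
```

```text
[[0.001, -0.967, -0.256, 0.075], [1.0, 0.001, -0.0, -0.001], [0.001, -0.256, 0.967, -0.16], [0.0, 0.0, 0.0, 1.0]] 289.3838695162662
t 0.4 at track mm [-324.   439.1  237.7] F track [-0.6 -0.5  0.6]
shift [ 0.4586 -0.2753  0.0255] rot [  6.     6.42 -85.99] j [-82.   5.  79.  -0.  96.  -6.]
```

Request:
send_rows(motion=[[0, 0.042, -0.025, 0.002, 0.55, 0.58, -7.8], [0, 0.084, -0.05, 0.004, 1.1, 1.16, -15.6], [0, 0.126, -0.075, 0.006, 1.65, 1.75, -23.4], [0, 0.168, -0.1, 0.008, 2.2, 2.3, -31.2], [0, 0.21, -0.125, 0.01, 2.7, 2.9, -39]], squeeze=20)

```text
t: 0.9
tcp_pos: [0.3067, -0.3609, 0.2145]
tcp_rot: [[0.599, 0.801, 0.016], [0.798, -0.599, 0.066], [0.063, -0.026, -0.998]]
wrist_force: [0.1, -0.7, -0.9]
opening: 0.0572
```

```bash
python3 -c "
from h import *
goal([-25,0,170])"
```

```text
t 0.9 at track mm [-186.7  236.7  208.5] F track [-0.9  0.  -0.8]
shift [0.2843 0.0418 0.0324] rot [  3.31   3.54 -46.7 ] j [-58.  -3.  88.   3.  98. -21.]
```

Request:
send_rows(motion=[[0, 0.048, 0.007, 0.005, 0.55, 0.6, -7.8], [0, 0.096, 0.014, 0.011, 1.1, 1.2, -15.6], [0, 0.142, 0.021, 0.016, 1.65, 1.77, -23.4], [0, 0.19, 0.028, 0.022, 2.2, 2.36, -31.1], [0, 0.237, 0.035, 0.027, 2.75, 2.95, -39]])

```text
t: 1.4
tcp_pos: [0.4783, -0.1892, 0.2015]
tcp_rot: [[-0.044, 0.999, -0.013], [0.991, 0.046, 0.128], [0.128, -0.008, -0.992]]
wrist_force: [-0.2, -0.7, 0.8]
opening: 0.0179
```

```bash
python3 -c "
from h import *
goal([-25,0,170])"
```

```text
t 1.4 at track mm [-50.6  37.9 176.3] F track [-0.5  0.4  0.9]
shift [0.0303 0.0342 0.0063] rot [ 0.55  0.6  -7.38] j [-32.   4.  83.   6.  98. -34.]
```

Request:
send_rows(motion=[[0, 0.03, 0.034, 0.006, 0.55, 0.6, -7.4], [0, 0.03, 0.034, 0.006, 0.55, 0.6, -7.4], [0, 0.03, 0.034, 0.006, 0.55, 0.6, -7.4]])

```text
t: 1.7
tcp_pos: [0.511, -0.1566, 0.1988]
tcp_rot: [[-0.173, 0.985, -0.025], [0.975, 0.175, 0.137], [0.139, -0.001, -0.99]]
wrist_force: [-1.0, -0.7, 0.3]
opening: 0.0005
```

```bash
python3 - <<'E'
from h import *
goal([-25,0,170])
c=cam('wrist'); im,dp=imaging.snapshot('wrist'); np.savez('w1',im=im,dp=dp)
g=im.copy()
def dr(P,col):
    for q in proj(c,O+np.array(P)/1e3@RT.T):
        if np.isfinite(q).all(): cv2.circle(g,tuple(int(v) for v in q),2,col,-1)
dr([[x,y,12] for x in (0,40,80,120) for y in (-22,22,-17,17)],(0,255,0))
dr([[30,0,2.5],[0,0,0],[42,15,56],[42,-15,56]],(255,0,0)); dr([[161,-50,37]],(0,0,255))
save('w1',cv2.resize(g,(768,576)))
v,u=np.nonzero(dp>0);P=(world(c,np.c_[u,v],dp[v,u])-O)@RT*1e3;rgb=im[v,u].astype(int)
k=(P[:,2]>25)&(P[:,2]<62)&(P[:,0]>5)&(P[:,0]<75)&(abs(P[:,1])<30);print('cell',np.percentile(P[k],[1,50,99],axis=0).round(1).tolist())
k=(rgb[:,0]>140)&(rgb[:,2]<70)&(P[:,1]<-25)&(P[:,2]>20)&(P[:,0]>50)&(P[:,0]<170);print('orange',k.sum(),np.percentile(P[k],[1,50,99],axis=0).round(1).tolist())
E
```

```text
t 1.7 at track mm [-2.480e+01 -1.000e-01  1.699e+02] F track [-0.5  1.1  0.4]
shift [-0.0002 -0.0001 -0.0001] rot [-0.08  0.01  0.09] j [-27.   6.  80.   6.  98. -37.]
cell [[12.1, -15.7, 33.1], [40.7, -0.7, 52.4], [65.9, 14.2, 56.7]]
orange 778 [[79.1, -53.0, 40.9], [117.2, -48.7, 43.9], [152.3, -44.6, 46.0]]
```

View pics/w1.png

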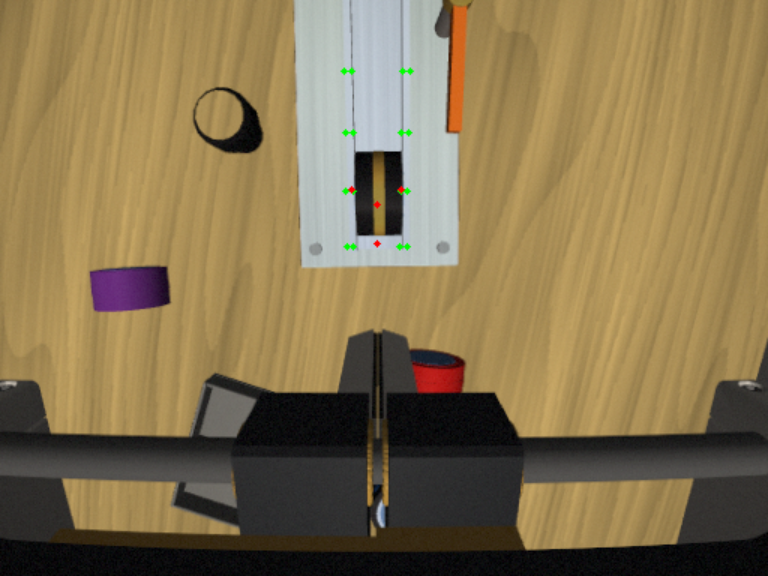

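The overlay matches the track to about 1 mm, and the brass-banded cell at (379,193) is the target. The keeper at (457,70) is open by about 1.55 rad. Next I lower the closed fingers behind the cell.

Request:
send_rows(motion=[[0, 0, 0, 0.045, 0, 0, 0], [0, 0, 0, 0.09, 0, 0, 0], [0, 0, 0, 0.12, 0, 0, 0], [0, 0, 0, 0.135, 0, 0, 0], [0, 0, 0, 0.135, 0, 0, 0]])

```text
t: 2.25
tcp_pos: [0.5051, -0.1394, 0.0635]
tcp_rot: [[-0.169, 0.985, -0.029], [0.975, 0.171, 0.138], [0.141, -0.005, -0.99]]
wrist_force: [0.7, 1.2, 0.0]
opening: -0.0001
```

Request:
send_rows(motion=[[0, 0.01, 0, 0, 0, 0, 0], [0, 0.02, 0, 0, 0, 0, 0], [0, 0.026, 0, 0, 0, 0, 0], [0, 0.03, 0, 0, 0, 0, 0], [0, 0.034, 0, 0, 0, 0, 0]])

```text
t: 2.75
tcp_pos: [0.5005, -0.1069, 0.07]
tcp_rot: [[-0.17, 0.985, -0.025], [0.976, 0.172, 0.135], [0.137, -0.002, -0.991]]
wrist_force: [0.5, -2.9, 1.8]
opening: 0.0005
```

```bash
python3 -c "
from h import *
goal([10,0,35])"
```

```text
t 2.75 at track mm [ 7.5  1.7 35.3] F track [-2.6 -0.   2.2]
shift [0.0025 0.0016 0.0003] rot [-0.07  0.1  -0.13] j [-23.   8.  94.   7.  83. -34.]
```

Request:
send_rows(motion=[[0, 0.006, 0.001, 0, 0, 0, 0], [0, 0.012, 0.0015, 0, 0, 0, 0], [0, 0.018, 0.0015, 0, 0, 0, 0], [0, 0.024, 0.0015, 0, 0, 0, 0], [0, 0.03, 0.0015, 0, 0, 0, 0]])

```text
t: 3.25
tcp_pos: [0.4969, -0.0769, 0.0741]
tcp_rot: [[-0.17, 0.985, -0.025], [0.976, 0.172, 0.135], [0.137, -0.002, -0.991]]
wrist_force: [1.1, -3.2, 3.1]
opening: 0.0004
```

Request:
send_rows(motion=[[0, 0.006, 0, 0, 0, 0, 0], [0, 0.012, 0, 0, 0, 0, 0], [0, 0.018, 0, 0, 0, 0, 0], [0, 0.024, 0, 0, 0, 0, 0], [0, 0.03, 0, 0, 0, 0, 0]])

```text
t: 3.75
tcp_pos: [0.4915, -0.0472, 0.0782]
tcp_rot: [[-0.17, 0.985, -0.025], [0.976, 0.172, 0.135], [0.137, -0.002, -0.991]]
wrist_force: [-0.3, -4.1, 1.9]
opening: 0.0007
```

```bash
python3 - <<'E'
from h import *
goal([140,0,35])
c=cam('wrist'); im,dp=imaging.snapshot('wrist'); save('w2',im)
v,u=np.nonzero(dp>0);P=(world(c,np.c_[u,v],dp[v,u])-O)@RT*1e3
k=(P[:,2]>30)&(P[:,2]<70)&(P[:,0]>60)&(P[:,0]<150)&(abs(P[:,1])<25);print('cell',np.percentile(P[k],[1,50,99],axis=0).round(1).tolist())
E
```

```text
t 3.75 at track mm [68.5  0.1 35.1] F track [-3.7  1.   2.4]
shift [ 0.0715 -0.     -0.0001] rot [-0.1   0.1  -0.14] j [-17.   4.  97.   7.  83. -28.]
cell [[77.2, -16.3, 33.2], [107.3, -1.2, 53.0], [134.1, 13.0, 68.6]]
```

View pics/w2.png

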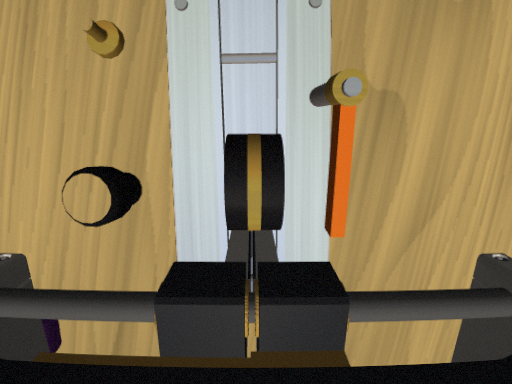

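The cell at (255,182) is tracking straight ahead of the fingers. The ridge is at (248,58), and the keeper is clear at (341,170).

Request:
send_rows(motion=[[0, 0.006, 0, 0, 0, 0, 0], [0, 0.012, 0, 0, 0, 0, 0], [0, 0.018, 0, 0, 0, 0, 0], [0, 0.024, 0, 0, 0, 0, 0], [0, 0.03, 0, 0, 0, 0, 0]])

```text
t: 4.3
tcp_pos: [0.4861, -0.0161, 0.0826]
tcp_rot: [[-0.17, 0.985, -0.026], [0.975, 0.172, 0.137], [0.139, -0.002, -0.99]]
wrist_force: [-0.2, -3.2, 2.3]
opening: 0.0008
```

Request:
send_rows(motion=[[0, 0.006, 0, 0, 0, 0, 0], [0, 0.012, 0, 0, 0, 0, 0], [0, 0.018, 0, 0, 0, 0, 0], [0, 0.024, 0, 0, 0, 0, 0], [0, 0.03, 0, 0, 0, 0, 0]])

```text
t: 4.8
tcp_pos: [0.4809, 0.0134, 0.0868]
tcp_rot: [[-0.17, 0.985, -0.026], [0.976, 0.172, 0.136], [0.139, -0.002, -0.99]]
wrist_force: [0.7, -6.5, 3.5]
opening: 0.0006
```

Request:
send_rows(motion=[[0, 0.004, 0, 0, 0, 0, 0], [0, 0.008, 0, 0, 0, 0, 0], [0, 0.012, 0, 0, 0, 0, 0], [0, 0.016, 0, 0, 0, 0, 0], [0, 0.02, 0, 0, 0, 0, 0]])

```text
t: 5.3
tcp_pos: [0.4769, 0.0342, 0.0891]
tcp_rot: [[-0.17, 0.985, -0.027], [0.975, 0.172, 0.138], [0.141, -0.003, -0.99]]
wrist_force: [-0.5, -0.2, -0.3]
opening: 0.0001
```

```bash
python3 -c "
from h import *
goal([161,0,35])"
```

```text
t 5.3 at track mm [151.9   0.5  34.3] F track [-0.1  0.6 -0.3]
shift [ 0.0091  0.0004 -0.0007] rot [-0.16 -0.11 -0.09] j [ -8.   1.  99.   8.  83. -19.]
```

Force dropped to zero, so the cell has gone over the ridge. I push on gently until I feel the stop.

Request:
send_rows(motion=[[0, 0.002, 0, 0, 0, 0, 0], [0, 0.004, 0, 0, 0, 0, 0], [0, 0.006, 0, 0, 0, 0, 0], [0, 0.007, 0, 0, 0, 0, 0], [0, 0.007, 0, 0, 0, 0, 0]])

```text
t: 5.8
tcp_pos: [0.476, 0.0379, 0.0894]
tcp_rot: [[-0.17, 0.985, -0.026], [0.976, 0.172, 0.131], [0.134, -0.004, -0.991]]
wrist_force: [1.2, -10.5, -2.7]
opening: 0.0008
```

```bash
python3 - <<'E'
from h import *
goal([161,0,35])
c=cam('wrist'); im,dp=imaging.snapshot('wrist'); save('w3',im)
v,u=np.nonzero(dp>0);P=(world(c,np.c_[u,v],dp[v,u])-O)@RT*1e3
k=(P[:,2]>53.5)&(P[:,2]<58)&(P[:,0]>165)&(P[:,0]<222)&(abs(P[:,1])<25);print('cell top',np.percentile(P[k],[1,50,99],axis=0).round(1).tolist())
E
```

```text
t 5.8 at track mm [155.6   0.6  34.1] F track [-10.9   0.6  -1.2]
shift [ 0.0054  0.0006 -0.001 ] rot [-0.19  0.31 -0.14] j [ -7.   1.  99.   7.  83. -18.]
cell top [[165.7, -15.2, 53.6], [194.0, -0.2, 55.2], [205.7, 14.3, 57.5]]
```

View pics/w3.png

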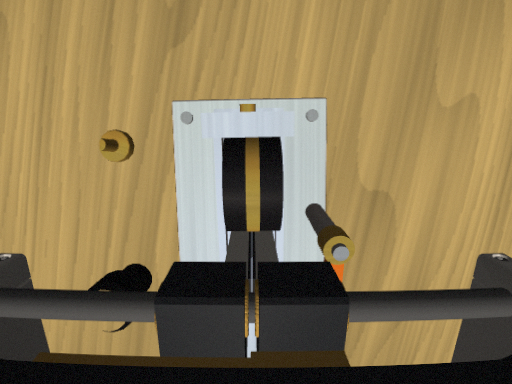

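Contact at 11 N suggests the cell is seated on the stop, though my frame may be a few mm off along x. I back off, rise and check.

Request:
send_rows(motion=[[0, -0.008, 0, 0, 0, 0, 0], [0, -0.03, 0, 0, 0, 0, 0], [0, -0.05, 0, -0.03, 0, 0, 0], [0, -0.06, 0, -0.075, 0, 0, 0], [0, -0.06, 0, -0.11, 0, 0, 0]])

```text
t: 6.35
tcp_pos: [0.4893, -0.0362, 0.1917]
tcp_rot: [[-0.168, 0.985, -0.026], [0.976, 0.17, 0.133], [0.135, -0.004, -0.991]]
wrist_force: [0.1, -0.2, -0.5]
opening: 0.0006
```

Request:
send_rows(motion=[[0, 0, 0, 0, 0, 0, 0], [0, 0, 0, 0, 0, 0, 0]])

```text
t: 6.55
tcp_pos: [0.4898, -0.0363, 0.1924]
tcp_rot: [[-0.168, 0.986, -0.025], [0.976, 0.169, 0.133], [0.135, -0.002, -0.991]]
wrist_force: [-0.0, 0.1, -0.9]
opening: 0.0004
```

```bash
python3 - <<'E'
from h import *
goal([100,-80,100])
c=cam('wrist'); im,dp=imaging.snapshot('wrist')
v,u=np.nonzero(dp>0);P=(world(c,np.c_[u,v],dp[v,u])-O)@RT*1e3;rgb=im[v,u].astype(int)
k=(P[:,2]>47)&(P[:,2]<53)&(P[:,0]>214)&(P[:,0]<245)&(abs(P[:,1])<18);print('stop top',np.percentile(P[k],[2,50,98],axis=0).round(1).tolist())
k=(P[:,2]>40)&(P[:,2]<62)&(P[:,0]>150)&(P[:,0]<219)&(abs(P[:,1])<25)
Q=P[k]; from scipy.optimize import least_squares
for f in (None,28.0):
    r=least_squares(lambda a:np.hypot(Q[:,0]-a[0],Q[:,2]-a[1])-28,[195,28],loss='soft_l1'); 
print('cell fit x,z',r.x.round(1),'y',np.percentile(Q[:,1],[2,98]).round(1),'n',k.sum())
k=(rgb[:,0]>140)&(rgb[:,2]<70)&(rgb[:,1]<120)&(P[:,1]<-25)&(P[:,2]>38)&(P[:,0]>50)&(P[:,0]<175)
A=P[k][:,:2]; print('arm',k.sum(),np.percentile(P[k],[1,50,99],axis=0).round(1).tolist(),np.linalg.svd(A-A.mean(0),full_matrices=False)[2][0])
k=(P[:,2]>46)&(P[:,2]<60)&(P[:,1]<-35)&(P[:,1]>-65)&(P[:,0]>145)&(P[:,0]<180);print('hub',np.percentile(P[k],[2,50,98],axis=0).round(1).tolist())
g=im.copy()
for q in proj(c,O+np.array([[225,y,50] for y in (-17,0,17)]+[[161,-50,50],[183,-17,2.5],[183,17,2.5]])/1e3@RT.T): cv2.circle(g,tuple(int(t) for t in q),2,(255,0,0),-1)
save('w4',cv2.resize(g,(768,576)))
E
```

```text
t 6.55 at track mm [ 95.3  -0.  146.6] F track [ 0.   0.  -0.9]
shift [0.0053 0.08   0.0465] rot [-0.06  0.21 -0.25] j [-16.  -0.  88.   7.  96. -25.]
stop top [[221.6, -17.6, 47.9], [227.4, 0.3, 49.9], [233.2, 17.4, 51.4]]
cell fit x,z [191.8  27.9] y [-15.1  14.3] n 2195
arm 645 [[79.5, -52.8, 41.9], [116.6, -48.7, 43.7], [149.4, -44.8, 45.3]] [-0.99999785  0.00207305]
hub [[154.0, -54.8, 46.2], [158.3, -49.4, 48.7], [162.7, -44.9, 50.1]]
```

View pics/w4.png

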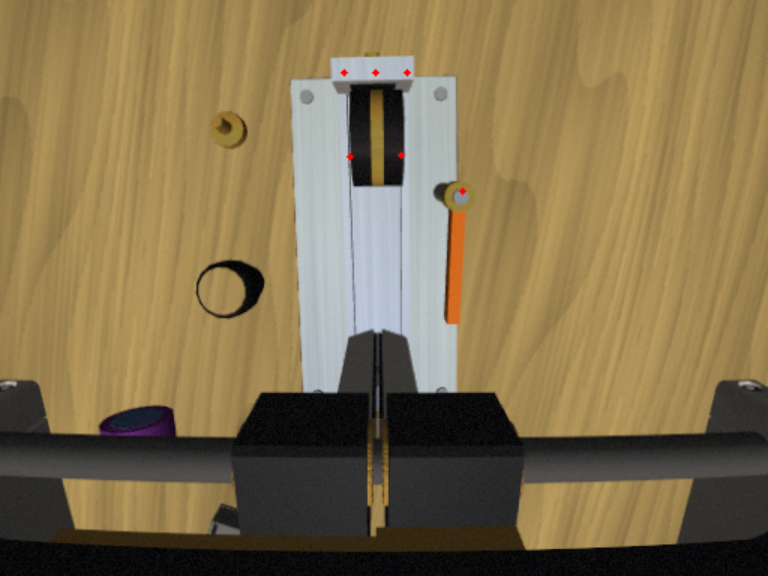

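From the stop face (measured 221.6) and the hub (158.3), my frame reads about 3 mm low. The cell is therefore at x ≈ 194.8, y ≈ 0, z 28, and it stayed there when released, so it is seated. The keeper points straight downhill (q ≈ 1.57). Next I move to its outer side.

Request:
send_rows(motion=[[0, 0.001, 0.04, 0, 0, 0, 0], [0, 0.002, 0.08, 0, 0, 0, 0], [0, 0.002, 0.08, 0.045, 0, 0, 0], [0, 0.002, 0.08, 0.09, 0, 0, 0], [0, 0.002, 0.08, 0.104, 0, 0, 0]])

```text
t: 7.1
tcp_pos: [0.5595, -0.0045, 0.0798]
tcp_rot: [[-0.167, 0.985, -0.042], [0.976, 0.171, 0.137], [0.142, -0.018, -0.99]]
wrist_force: [-0.6, 0.2, -0.1]
opening: 0.0004
```

```bash
sed -i 's/^def goal/O=O-.003*RT[:,0]\ndef goal/' h.py; python3 -c "
from h import *
goal([99,-57,43])"
```

```text
t 7.1 at track mm [101.6 -74.2  32.4] F track [ 0.2  0.6 -0.1]
shift [-0.0026 -0.0173 -0.0103] rot [-1.02 -0.16 -0.28] j [-11.  12.  87.   7.  84. -21.]
```

Request:
send_rows(motion=[[0, -0.002, 0, -0.01, -1, 0, 0], [0, -0.002, 0, -0.01, -1, 0, 0]])

```text
t: 7.3
tcp_pos: [0.5602, -0.0081, 0.0905]
tcp_rot: [[-0.167, 0.986, -0.024], [0.976, 0.169, 0.14], [0.142, -0.0, -0.99]]
wrist_force: [-0.4, 0.1, 0.8]
opening: 0.0005
```

```bash
python3 -c "
from h import *
goal([99,-57,43])"
```

```text
t 7.3 at track mm [ 99.5 -74.3  43.5] F track [0.2 0.4 0.7]
shift [-0.0006 -0.0173  0.0005] rot [ 0.03 -0.16 -0.28] j [-11.  11.  87.   8.  84. -22.]
```

Request:
send_rows(motion=[[0, -0.001, -0.009, 0, 0, 0, 0], [0, -0.001, -0.017, 0, 0, 0, 0], [0, -0.001, -0.023, 0, 0, 0, 0], [0, -0.001, -0.029, 0, 0, 0, 0], [0, 0, -0.035, 0, 0, 0, 0]])

```text
t: 7.8
tcp_pos: [0.5254, -0.0141, 0.0911]
tcp_rot: [[-0.167, 0.986, -0.023], [0.976, 0.168, 0.14], [0.142, 0.001, -0.99]]
wrist_force: [1.0, 0.1, 0.4]
opening: 0.0006
```

```bash
python3 - <<'E'
from h import *
goal([99.5,-39.5,43])
c=cam('wrist'); im,dp=imaging.snapshot('wrist'); save('w5',im)
v,u=np.nonzero(dp>0);P=(world(c,np.c_[u,v],dp[v,u])-O)@RT*1e3;rgb=im[v,u].astype(int)
k=(rgb[:,0]>140)&(rgb[:,2]<70)&(rgb[:,1]<120)&(P[:,1]<40)&(P[:,2]>38)&(P[:,2]<48)&(P[:,0]>50)&(P[:,0]<175)&(P[:,1]>-80)
A=P[k][:,:2]; m=A.mean(0)-[161,-49]; print('arm',k.sum(),A.min(0),A.max(0),'q',np.arctan2(-m[0],m[1]))
E
```

```text
t 7.8 at track mm [ 99.6 -38.9  44.1] F track [-0.  -1.   0.4]
shift [-0.0001  0.0006  0.0011] rot [ 0.1  -0.14 -0.3 ] j [-13.   7.  92.   8.  84. -23.]
arm 1551 [ 89.45040094 -47.67452738] [172.54324102   2.54744289] q 1.0484614016582083
```

View pics/w5.png

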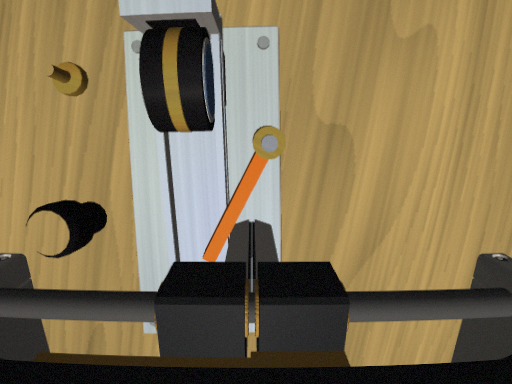

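The arm (240,205) is swinging across ahead of the finger, and the cell (178,78) is still at the stop. I follow the arc.

Request:
send_rows(motion=[[0, 0.001, -0.0055, 0, 0, 0, 0], [0, 0.003, -0.0115, 0, 0, 0, 0], [0, 0.0055, -0.0175, 0, 0, 0, 0], [0, 0.009, -0.023, 0, 0, 0, 0], [0, 0.013, -0.0285, 0, 0, 0, 0]])

```text
t: 8.35
tcp_pos: [0.4936, -0.006, 0.0926]
tcp_rot: [[-0.167, 0.986, -0.025], [0.976, 0.169, 0.14], [0.142, -0.001, -0.99]]
wrist_force: [0.9, 0.3, -0.1]
opening: 0.0009
```

Request:
send_rows(motion=[[0, 0.005, -0.0045, 0, 0, 0, 0], [0, 0.01, -0.0095, 0, 0, 0, 0], [0, 0.0165, -0.0135, 0, 0, 0, 0], [0, 0.0225, -0.0165, 0, 0, 0, 0], [0, 0.0285, -0.0185, 0, 0, 0, 0]])

```text
t: 8.85
tcp_pos: [0.4702, 0.0192, 0.0968]
tcp_rot: [[-0.167, 0.986, -0.025], [0.976, 0.169, 0.14], [0.142, -0.001, -0.99]]
wrist_force: [0.8, 0.2, 0.5]
opening: 0.0002
```

```bash
python3 -c "
from h import *
goal([150,10,43])"
```

```text
t 8.85 at track mm [142.5   9.6  43.8] F track [ 0.2 -0.8  0.4]
shift [ 0.0075 -0.0004  0.0008] rot [-0.01 -0.15 -0.29] j [-10.  -0.  99.   8.  84. -21.]
```

Request:
send_rows(motion=[[0, 0.003, 0, 0, 0, 0, 0], [0, 0.006, 0, 0, 0, 0, 0], [0, 0.008, 0, 0, 0, 0, 0], [0, 0.01, 0, 0, 0, 0, 0], [0, 0.01, 0, 0, 0, 0, 0]])

```text
t: 9.35
tcp_pos: [0.469, 0.0236, 0.0976]
tcp_rot: [[-0.166, 0.986, -0.024], [0.978, 0.168, 0.127], [0.129, -0.002, -0.992]]
wrist_force: [1.3, -15.0, -2.3]
opening: 0.0
```

```bash
python3 -c "
from h import *
goal([152,10,43])"
```

```text
t 9.35 at track mm [147.   10.1  44. ] F track [-15.1   1.4  -0.2]
shift [0.005  0.0001 0.0009] rot [-0.09  0.57 -0.36] j [ -9.  -1.  99.   7.  84. -20.]
```

The arm met firm resistance (15 N), so it is at its hard stop. I retreat and check.

Request:
send_rows(motion=[[0, -0.006, 0, 0, 0, 0, 0], [0, -0.03, 0, 0, 0, 0, 0], [0, -0.05, 0, -0.03, 0, 0, 0], [0, -0.06, 0, -0.07, 0, 0, 0], [0, -0.06, 0, -0.11, 0, 0, 0]])

```text
t: 9.85
tcp_pos: [0.4811, -0.0499, 0.1991]
tcp_rot: [[-0.164, 0.986, -0.027], [0.978, 0.166, 0.128], [0.131, -0.005, -0.991]]
wrist_force: [-0.1, 1.0, -0.7]
opening: 0.0006
```

Request:
send_rows(motion=[[0, 0, 0, 0, 0, 0, 0], [0, 0, 0, 0, 0, 0, 0]])

```text
t: 10.05
tcp_pos: [0.4818, -0.05, 0.2]
tcp_rot: [[-0.164, 0.986, -0.024], [0.978, 0.166, 0.128], [0.131, -0.003, -0.991]]
wrist_force: [-0.1, 0.1, -0.8]
opening: 0.0006
```

```bash
python3 - <<'E'
from h import *
from scipy.optimize import least_squares
goal([90,10,150])
c=cam('wrist'); im,dp=imaging.snapshot('wrist'); save('w6',im)
v,u=np.nonzero(dp>0);P=(world(c,np.c_[u,v],dp[v,u])-O)@RT*1e3;rgb=im[v,u].astype(int)
k=(rgb[:,0]>140)&(rgb[:,2]<70)&(rgb[:,1]<120)&(P[:,1]<60)&(P[:,2]>40)&(P[:,2]<48)&(P[:,0]>90)&(P[:,0]<175)&(P[:,1]>-45)
A=P[k][:,:2]; w=np.linalg.svd(A-A.mean(0),full_matrices=False)[2][0]; w*=np.sign(w[1]); print('arm',k.sum(),A.min(0),A.max(0),'q',np.arctan2(-w[0],w[1]))
k=(P[:,2]>45)&(P[:,2]<62)&(P[:,0]>170)&(P[:,0]<222)&(abs(P[:,1])<25);Q=P[k]
print('cell',least_squares(lambda a:np.hypot(Q[:,0]-a[0],Q[:,2]-a[1])-28,[195,28],loss='soft_l1').x.round(1),np.percentile(Q[:,1],[2,98]))
E
```

```text
t 10.05 at track mm [ 87.3  10.3 155.7] F track [-0.   0.1 -0.8]
shift [0.0027 0.0002 0.0057] rot [-0.09  0.49 -0.47] j [-17.  -1.  88.   7.  97. -26.]
arm 639 [155.35688363 -42.92072933] [173.07116863  29.99935572] q 0.008119543016227733
cell [195.1  27.8] [-14.81792422  14.53130555]
```

View pics/w6.png

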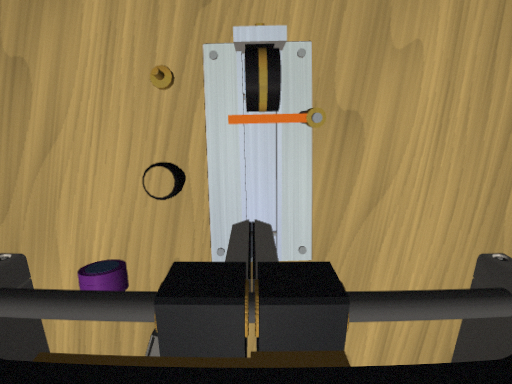

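The keeper lies straight across the track at (268,119), with q ≈ 0.01. The cell at (263,78) sits between it and the stop. The robot is clear, so I hand in.

```bash
python3 -c "
from h import *
print(workorder.close_job())"
```

```text
the job is handed in; nothing more can be done
None
```

The cell is in its seat and the keeper is shut behind it. I handed the job in at about 10 s of the 56 s allowed; the close-out gave no verdict.

- **Cell:** I pushed the brass-ringed cell up the track with the closed fingertips at about 40–60 mm/s. The push took 3–7 N and ended at 11 N against the end stop. The last check put the cell at track x ≈ 195.1 mm, centred across the track, with z ≈ 27.8 mm.
- **Keeper:** I swung the arm in from its outer side until it met its hard stop at 15 N. It measured q ≈ 0.01 rad.
- **Surroundings:** I backed the gripper off, and the force reading was about zero. The eyepiece and thumbscrew stood upright beside the track in the last picture. I did not measure the other bystanders again, but the arm only passed above the table on its way in.
- **Disagreement in the checks:** My first track frame read about 3 mm low along x. I corrected it from the stop and hinge positions, and both positions above use that correction.

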